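# Try the thumb screws in their gauge nuts and keep the free ones

### The job

Three brass thumb screws stand started in square gauge nuts in the wooden test rack. Try each one by turning its head about a quarter turn clockwise (seen from above): those that turn freely are good, so stand each of them, nut and all, upright in the black keep tray; any that binds soon after the start is left standing in its place in the rack. Leave the jar, the bench block and the screwdriver where they are.

Things in the scene. Friction and masses are not known exactly. Their poses are not given: they have to be found in the camera images.
- set_a (a point): one of 3 look-alike sets in the rack: upright brass thumb screw in a steel square gauge nut. Origin on the screw axis, half-way up (30 mm above the nut's underside), z up. Nut 32 x 32 x 16 mm; shank 12 mm dia, 16 to 40 mm up; knurled round head 28 mm dia, 40 to 60 mm up (its centre 20 mm above this point), slot in its top. About 150 g; the screw turns in the nut but never leaves it: lift by the head
- set_b (a point): one of 3 look-alike sets in the rack: upright brass thumb screw in a steel square gauge nut. Origin on the screw axis, half-way up (30 mm above the nut's underside), z up. Nut 32 x 32 x 16 mm; shank 12 mm dia, 16 to 40 mm up; knurled round head 28 mm dia, 40 to 60 mm up (its centre 20 mm above this point), slot in its top. About 150 g; the screw turns in the nut but never leaves it: lift by the head
- set_c (a point): one of 3 look-alike sets in the rack: upright brass thumb screw in a steel square gauge nut. Origin on the screw axis, half-way up (30 mm above the nut's underside), z up. Nut 32 x 32 x 16 mm; shank 12 mm dia, 16 to 40 mm up; knurled round head 28 mm dia, 40 to 60 mm up (its centre 20 mm above this point), slot in its top. About 150 g; the screw turns in the nut but never leaves it: lift by the head
- screw_a (a joint): this screw's turn in its nut, rad, + clockwise from above; starts at 0 to 0.1. A free screw turns easily (0.01 N m) for over half a turn; a binding one stops dead at about 0.45 (20 to 26 degrees on) and fingers gripping its head with 10 to 15 N then slip round it. The nut has up to 0.1 rad of play in its pocket
- screw_b (a joint): this screw's turn in its nut, rad, + clockwise from above; starts at 0 to 0.1. A free screw turns easily (0.01 N m) for over half a turn; a binding one stops dead at about 0.45 (20 to 26 degrees on) and fingers gripping its head with 10 to 15 N then slip round it. The nut has up to 0.1 rad of play in its pocket
- screw_c (a joint): this screw's turn in its nut, rad, + clockwise from above; starts at 0 to 0.1. A free screw turns easily (0.01 N m) for over half a turn; a binding one stops dead at about 0.45 (20 to 26 degrees on) and fingers gripping its head with 10 to 15 N then slip round it. The nut has up to 0.1 rad of play in its pocket
- rack: fixed dark wooden test rack, 62 (x) x 262 (y) x 18 mm, with three square pockets in a row along its y axis at y = -90, 0 and +90 mm; origin at the centre of its underside. Pockets 35 mm square, 12 mm deep (floor 6 mm above the bench): each holds a nut so that it cannot turn, and lets it lift straight out.
- tray: fixed open black keep tray, outside 120 (x) x 200 (y) x 22 mm tall, walls and floor about 4 mm thick, empty; origin at the centre of its underside. Two sets stand well in it at y = -45 and +45 mm.
- jar: bystander: closed glass jar, 48 mm dia, 55 mm tall, standing; origin at the centre of its underside
- bench_block: bystander: loose steel bench block 60 x 60 x 22 mm; origin at the centre of its underside
- screwdriver: bystander: wooden-handled screwdriver, about 150 mm long, lying on the bench; origin at its underside, x along its length
There are look-alikes about, which are no part of the job. What is shaped like the part that bears set_b but blue or purple is not meant.

How it is judged:
By the outcome, as a careful person would: the job done as asked, in the order asked, and still so for the second after the job is handed in, with the robot touching nothing.
It also fails if it takes over 72 s, if anything falls off the work surface, if the arm or the gripper's body presses on something with over 40 N, if the wrist force passes 120 N, or if a joint passes its speed limit or range.

### The arm

A 6-joint arm with a two-finger parallel gripper is mounted at the origin on the work surface. World frame = base frame: x ahead of the robot, y to its left, z up, the work surface at z = 0. Lengths are in m, angles in rad, forces in N, time in s.
With the tool pointing down it reaches from about 0.35 to 0.775 m from the base axis. Payload 7.3 kg.
Tool frame: the origin (TCP) lies at the very end of the fingers, on their centre line; the grasp point (between the pads) lies 19 mm behind it; z points along the fingers, x is the direction in which the jaws open and shut, and the axes are right-handed (so a half turn about z gives the same grasp; the last joint's range is limited). The gripper opens to 92 mm and grips with 3 to 60 N. Pads are 19 mm wide; open, the fingers measure 130 mm over their backs; the gripper's body (75 mm by 190 mm) begins 47 mm behind the grasp point.
Start: joints at [-1.262, 0.342, 1.524, -0, 1.275, -0.146], TCP at [0.231, -0.472, 0.227] pointing down, gripper open.
Joint ranges: [-2.53, 2.53], [-0.77, 2.02], [0.04, 2.7], [-1, 4.14], [0.28, 2.66], [-3.11, 3.11]. Speed limits (rad/s): [2.57, 2.57, 3.14, 3.14, 3.14, 3.14].

### API

Orientations are given as [roll, pitch, yaw] about the fixed x, y, z axes, in that order (R = Rz(yaw) Ry(pitch) Rx(roll)).
In Python, from cell import observe, read_camera, camera_params, hand_in gives the robot as it stands.
- The arm moves only by the tool apply_moves, never from a script. Its argument "increments" is a list of rows, each an object with "grip": the opening, from 0 (shut) to 1 (fully open); "linear": the shift along the world's x, y, z in mm, a list of three; "turn": the turn, a rotation vector about the world's x, y, z in units of 6 degrees (1.0 is 6 degrees), a list of three. A call has 1 to 10 rows; each row is the pose to reach, as a shift and turn from the pose commanded when the call began; what a row does not reach only later rows make up. A row lasts 1/10 s, in which the tool goes at most 50 mm and 8.59 degrees, less where a joint would pass 70% of its speed; a pose out of reach is approached as far as the arm can. A call with a gripper value outside its range is refused whole. The fingers move at their own pace and stop on an object; "grip_force" is the grip in N (left out, the last holds). Time passes only in rows, so rows that repeat a pose let the fingers close. It gives the time, the measured TCP pose, the force and the opening at its end, in the units of the state.
- observe(): the state, without advancing time (a new reading comes with each control period).
- read_camera(name): name is "scene" or "top"; returns the picture (400x640x3 uint8, red, green, blue); there is no depth.
- camera_params(name): a dict with "camera_matrix" (3x3 intrinsics, pixels), "world_to_cam" (4x4, takes a point from world to camera coordinates). Camera axes: x right, y up, looking along -z (the intrinsics and any distortion apply to the point x, -y, -z); pixel columns grow to the right and rows downward; lengths in m; the calibration is good to about 2 mm. A picture is of the moment at which its call begins. camera_params takes no time and is no camera call.
- hand_in(): hands the job in, once; it reports no verdict.
The state is a dict: "time": time; "qpos": joint angles; "qvel": joint speeds; "joint_efforts": joint torques, N m; "tool_pos": TCP position; "tool_rot": TCP orientation; "contact_force": force on the tool from outside, world axes, zero at the start; "torque": the same for the moment, N m; "opening": finger opening in m.
Only numpy, scipy, OpenCV 4.12 (cv2) and the standard library are available. Lean on these libraries where they do the work, as an engineer would, in place of code of your own. Each camera call takes 0.05 s, during which the arm holds its last target.

## Working session

There is one attempt and no reset: what is moved stays moved. The work goes in short steps, Python scripts to look and compute and a tool call to move; the robot and the scene stay as the last step left them, time stands still between calls to the robot, and variables do not carry over. Pictures are saved under pics/ and viewed, and the job is handed in when it is done.

Besides the shell and the picture viewer there is one more tool, called after ">>>" as name([rows], argument=value, ...), one row to a line, values as JSON. apply_moves: Moves the arm, as the interface text tells. Its arguments: {"type":"object","properties":{"increments":{"type":"array","items":{"type":"object","properties":{"grip":{"type":"number"},"linear":{"type":"array","items":{"type":"number"}},"turn":{"type":"array","items":{"type":"number"}}}}},"grip_force":{"type":"number"}},"required":["increments"]}

```bash
mkdir -p pics; ls
python3 - <<'E'
from cell import *
import cv2
for n in ("scene","top"):
    im=read_camera(n); cv2.imwrite(f"pics/{n}0.png",im[:,:,::-1])
    p=camera_params(n); print(n,{k:(v.tolist() if hasattr(v,'tolist') else v) for k,v in p.items()})
print(observe())
E
```

```text
pics
scene {'camera_matrix': [[459.99376697564094, 0.0, 319.6438421226165], [0.0, 459.99376697564094, 195.3613684023371], [0.0, 0.0, 1.0]], 'world_to_cam': [[0.20875154529417853, 0.9778038485585758, -0.01795622681216788, -0.13771352530348938], [-0.7403365390734992, 0.1699981871828553, 0.6503863661449372, 0.3899010968477193], [0.6390028178732594, -0.12247550815808189, 0.7593913014062341, -1.3762093089914726], [0.0, 0.0, 0.0, 1.0]]}
top {'camera_matrix': [[470.2241962527665, 0.0, 322.1761069745221], [0.0, 470.2241962527665, 192.21274444278978], [0.0, 0.0, 1.0]], 'world_to_cam': [[0.0077103063247776155, -0.9999247620453914, 0.009540514915111627, -0.005743240831298563], [0.9849612666097813, 0.009241054192034812, 0.1725279867032449, -0.596519958754629], [-0.17260317046576307, 0.008066794027818704, 0.9849584114972976, -0.8243799966996935], [0.0, 0.0, 0.0, 1.0]]}
{'time': 0.1, 'qpos': array([-1.26199562e+00,  3.42628240e-01,  1.52489534e+00,  1.49211039e-05,
        1.27543057e+00, -1.46025071e-01]), 'qvel': array([ 0.00062984, -0.00283984, -0.00128162, -0.00022936,  0.00199497,
        0.00012701]), 'joint_efforts': array([ 1.74347035e-03, -4.32004595e+01, -2.44694245e+01,  7.18561420e-02,
        5.25646994e-02, -6.47412730e-05]), 'tool_pos': array([ 0.23053719, -0.47127432,  0.22613648]), 'tool_rot': array([-3.14138043e+00,  1.34493561e-03, -1.11597475e+00]), 'contact_force': array([ 0.52524474, -0.01620463,  0.68710536]), 'torque': array([-0.00976183, -0.01760165, -0.03181837]), 'opening': 0.09164586843649133}
```

View pics/scene0.png

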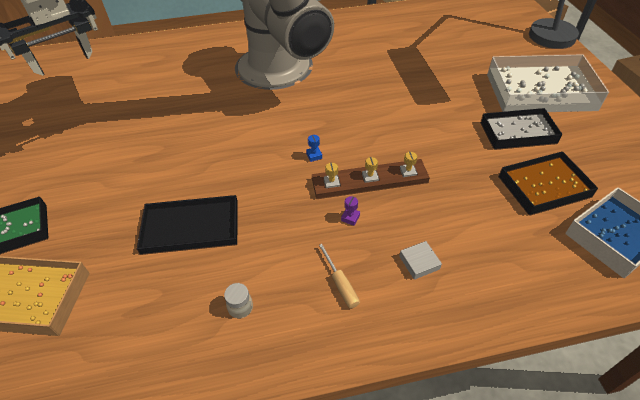

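View pics/top0.png

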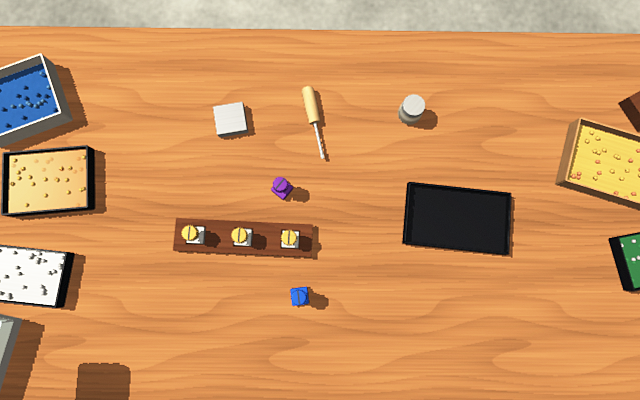

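The three brass sets are in the dark rack at top pixels (193,234), (242,236) and (290,238). The blue (300,296) and purple (282,188) pieces stand outside the rack and are look-alikes. The tray is at (458,218). Next I measure positions.

```bash
cat > h.py <<'E'
import numpy as np, cv2
from cell import *
def ray(n,u,v):
    p=camera_params(n);K=np.array(p["camera_matrix"]);T=np.array(p["world_to_cam"])
    d=np.linalg.inv(K)@[u,v,1]; d=np.array([d[0],-d[1],-d[2]])
    R=T[:3,:3]; return -R.T@T[:3,3], R.T@d
def onz(n,u,v,z):
    c,d=ray(n,u,v); return c+d*(z-c[2])/d[2]
def two(a,b):
    (c1,d1),(c2,d2)=ray("top",*a),ray("scene",*b)
    A=np.c_[d1,-d2]; s=np.linalg.lstsq(A,c2-c1,rcond=None)[0]
    p,q=c1+s[0]*d1,c2+s[1]*d2; return (p+q)/2,np.linalg.norm(p-q)
def blobs(m,amin=15):
    k,l,s,c=cv2.connectedComponentsWithStats(m.astype(np.uint8))
    return [(c[i].round(1).tolist(),int(s[i,4]),s[i,:4].tolist()) for i in range(1,k) if s[i,4]>=amin]
E
python3 - <<'E'
from h import *
t=cv2.imread("pics/top0.png");s=cv2.imread("pics/scene0.png")
def crop(im,x,y,w,h,k):return cv2.resize(im[y:y+h,x:x+w],None,fx=k,fy=k,interpolation=cv2.INTER_CUBIC)
cv2.imwrite("pics/c_top.png",crop(t,165,170,165,145,4.8))
cv2.imwrite("pics/c_sc.png",crop(s,295,125,140,105,5.5))
# tray: dark mask, corners
for n,im,(x,y,w,h) in (("top",t,(390,170,140,100)),("scene",s,(125,180,130,85))):
    m=(im.max(2)<45)
    k=np.zeros_like(m);k[y:y+h,x:x+w]=1;m&=k
    cs,_=cv2.findContours(m.astype(np.uint8),0,1);c=max(cs,key=cv2.contourArea)
    a=cv2.approxPolyDP(c,6,True)[:,0]
    print(n,a.tolist()); print([onz(n,*q,0.022).round(3).tolist() for q in a])
for n,im,(x,y,w,h) in (("top",t,(170,215,150,45)),("scene",s,(310,145,125,55))):
    hs=cv2.cvtColor(im,cv2.COLOR_BGR2HSV)[y:y+h,x:x+w]
    m=(hs[...,0]>18)&(hs[...,0]<35)&(hs[...,1]>100)&(hs[...,2]>110)
    for c,A,bb in blobs(m): print(n,[c[0]+x,c[1]+y],A,bb, onz(n,c[0]+x,c[1]+y,.066 if n=="top" else .056).round(4))
E
```

```text
top [[407, 184], [403, 242], [508, 253], [510, 193]]
[[0.619, -0.165, 0.022], [0.507, -0.155, 0.022], [0.488, -0.353, 0.022], [0.604, -0.364, 0.022]]
scene [[235, 196], [145, 204], [137, 249], [236, 243]]
[[0.511, -0.159, 0.022], [0.49, -0.353, 0.022], [0.608, -0.365, 0.022], [0.638, -0.168, 0.022]]
top [189.1, 232.2] 158 [12, 10, 16, 15] [0.5187 0.2386 0.066 ]
top [238.7, 234.7] 161 [61, 13, 15, 15] [0.515  0.1492 0.066 ]
top [288.4, 237.1] 165 [111, 15, 16, 15] [0.5114 0.0597 0.066 ]
scene [410.6, 159.3] 126 [95, 7, 12, 19] [0.5216 0.2387 0.056 ]
scene [371.7, 165.1] 130 [56, 12, 12, 19] [0.5194 0.149  0.056 ]
scene [331.9, 170.5] 145 [16, 18, 12, 19] [0.5156 0.0593 0.056 ]
```

```bash
sleep 1; python3 -c "
import cv2,numpy as np
a=cv2.imread('pics/c_top.png');b=cv2.imread('pics/c_sc.png');print(a.shape,b.shape)"
```

```text
(696, 792, 3) (578, 770, 3)
```

View pics/c_top.png

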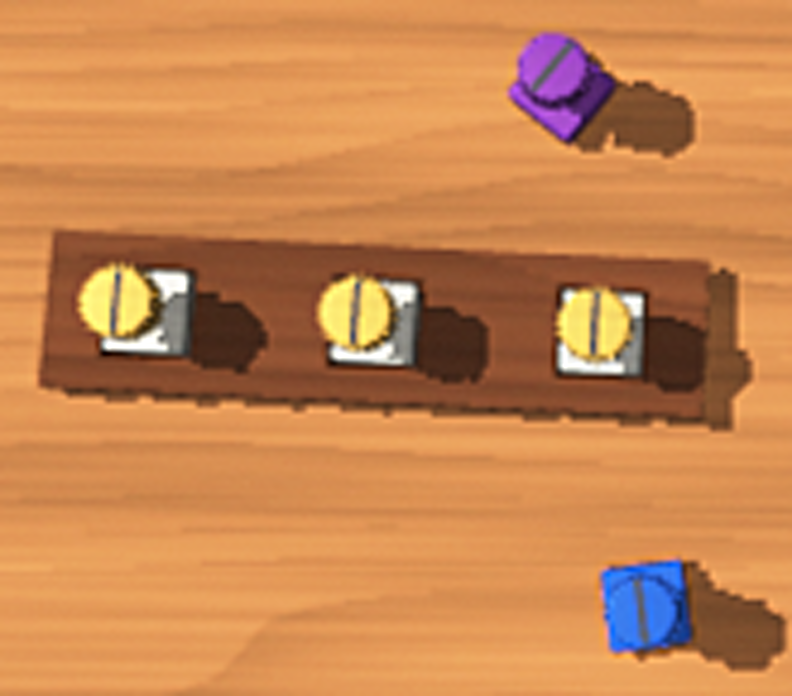

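View pics/c_sc.png

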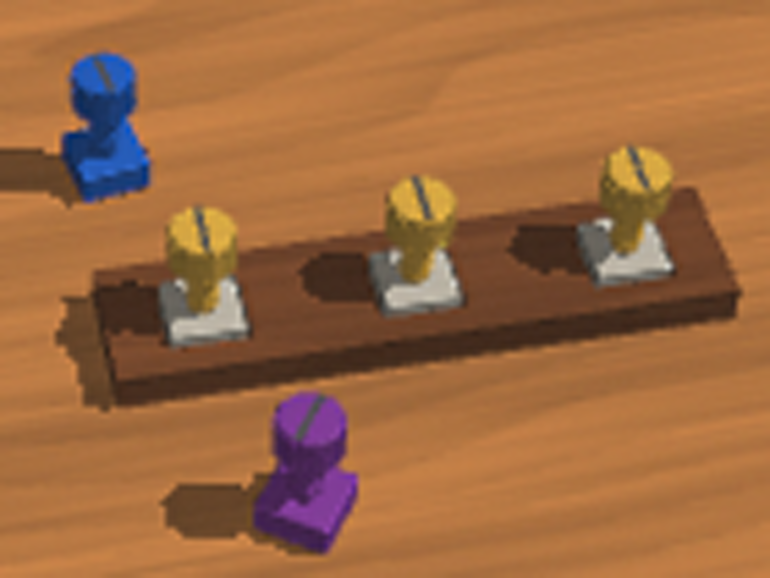

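The enlarged crops confirm that all three brass heads sit in steel nuts in the rack, with about 90 mm spacing. A is at (0.520, 0.239), B at (0.516, 0.149) and C at (0.513, 0.060). The tray centre is about (0.555, -0.259). I'll start with C.

>>> apply_moves([
  {"linear":[282,531,-86],"turn":[0,0,10.66],"grip":0.54},
  {"linear":[282,531,-86],"turn":[0,0,10.66],"grip":0.54},
  {"linear":[282,531,-86],"turn":[0,0,10.66],"grip":0.54},
  {"linear":[282,531,-86],"turn":[0,0,10.66],"grip":0.54},
  {"linear":[282,531,-86],"turn":[0,0,10.66],"grip":0.54},
  {"linear":[282,531,-86],"turn":[0,0,10.66],"grip":0.54},
  {"linear":[282,531,-86],"turn":[0,0,10.66],"grip":0.54},
  {"linear":[282,531,-86],"turn":[0,0,10.66],"grip":0.54},
  {"linear":[282,531,-86],"turn":[0,0,10.66],"grip":0.54},
  {"linear":[282,531,-86],"turn":[0,0,10.66],"grip":0.54},
], grip_force=12)

```text
time: 1.1
tool_pos: [0.4633, -0.0324, 0.1556]
tool_rot: [3.142, 0.0, 0.0]
contact_force: [0.9, -0.5, 0.4]
opening: 0.0498
```

>>> apply_moves([
  {"linear":[40,80,-15],"turn":[0,0,0],"grip":0.54},
  {"linear":[40,80,-15],"turn":[0,0,0],"grip":0.54},
  {"linear":[40,80,-15],"turn":[0,0,0],"grip":0.54},
  {"linear":[40,80,-15],"turn":[0,0,0],"grip":0.54},
  {"linear":[40,80,-15],"turn":[0,0,0],"grip":0.54},
])

```text
time: 1.6
tool_pos: [0.5023, 0.0447, 0.1409]
tool_rot: [3.141, 0.001, -0.0]
contact_force: [0.2, -0.1, -0.6]
opening: 0.0496
```

Run:
```python
from h import *
print(observe())
s=read_camera("scene");t=read_camera("top")
cv2.imwrite("pics/s1.png",s[80:240,240:460,::-1].repeat(3,0).repeat(3,1));cv2.imwrite("pics/t1.png",t[:,:,::-1])
```

```text
{'time': 1.6, 'qpos': array([-6.30171323e-02,  3.93772649e-01,  1.70505390e+00, -3.91772779e-04,
        1.04338263e+00, -6.25726686e-02]), 'qvel': array([-1.90679081e-02, -1.02969916e-02,  1.36601986e-03,  6.14205911e-05,
       -3.07900408e-03,  2.76964563e-03]), 'joint_efforts': array([ 8.13678000e-01, -4.22317350e+01, -2.13280284e+01,  1.10080589e-01,
        3.80693923e-02,  3.56770115e-04]), 'tool_pos': array([0.502306  , 0.0447482 , 0.14085697]), 'tool_rot': array([ 3.14129346e+00,  6.36516183e-04, -2.47275290e-04]), 'contact_force': array([ 0.15979524, -0.0552645 , -0.63813882]), 'torque': array([-0.00714607, -0.1225277 , -0.01160334]), 'opening': 0.049598190783859845}
```

View pics/s1.png

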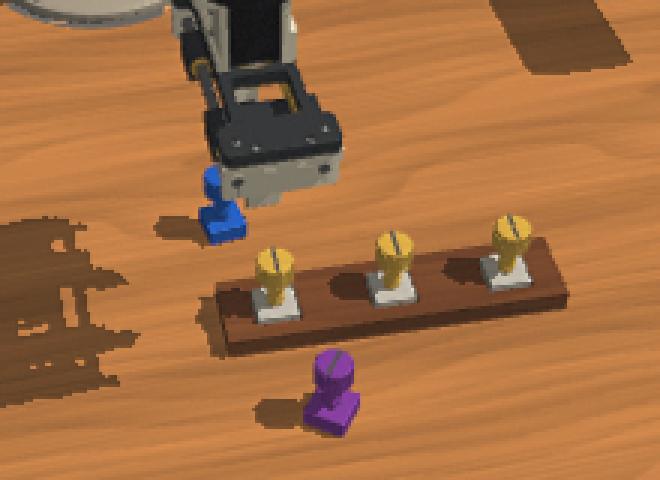

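View pics/t1.png

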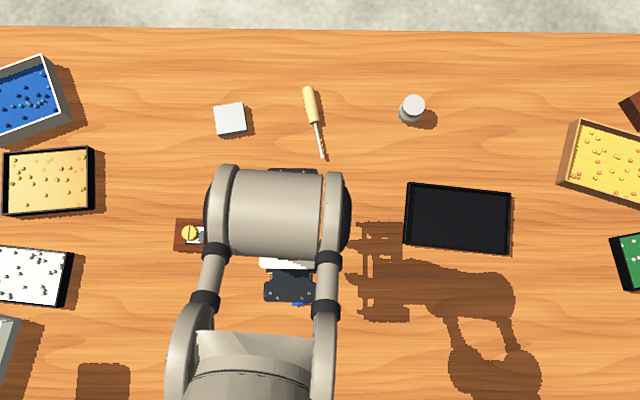

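>>> apply_moves([
  {"linear":[11,15,-20],"turn":[0,0,0],"grip":0.54},
  {"linear":[11,15,-50],"turn":[0,0,0],"grip":0.54},
  {"linear":[11,15,-80],"turn":[0,0,0],"grip":0.54},
  {"linear":[11,15,-104],"turn":[0,0,0],"grip":0.54},
  {"linear":[11,15,-104],"turn":[0,0,0],"grip":0.54},
  {"linear":[11,15,-104],"turn":[0,0,0],"grip":0.54},
])

```text
time: 2.3
tool_pos: [0.514, 0.0597, 0.0375]
tool_rot: [3.142, -0.0, -0.001]
contact_force: [-0.9, 0.5, -0.1]
opening: 0.0497
```

>>> apply_moves([
  {"grip":0.2},
  {"grip":0.2},
  {"grip":0.2},
  {"grip":0.2},
  {"grip":0.2},
], grip_force=12)

```text
schema error: expected keys grip, linear, turn
```

Run:
```python
from h import *
o=observe();print(o['tool_pos'],o['contact_force'],o['torque'],o['opening'])
s=read_camera("scene")
cv2.imwrite("pics/s2.png",s[80:240,240:460,::-1].repeat(3,0).repeat(3,1))
```

```text
[0.51397966 0.05967798 0.03752944] [-0.91672617  0.51347956 -0.14967743] [-0.00357349 -0.08524353  0.02289234] 0.04969280374708743
```

View pics/s2.png

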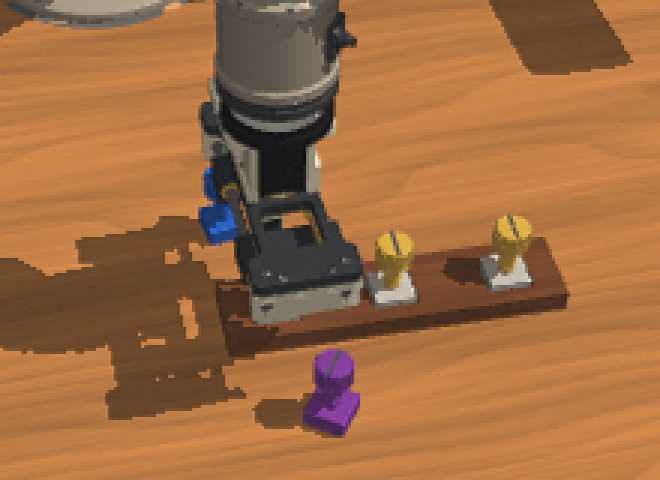

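The fingers straddle head C around crop pixel (275,280), clear of the purple piece and of B. Now I close.

>>> apply_moves([
  {"linear":[0,0,0],"turn":[0,0,0],"grip":0.2},
  {"linear":[0,0,0],"turn":[0,0,0],"grip":0.2},
  {"linear":[0,0,0],"turn":[0,0,0],"grip":0.2},
  {"linear":[0,0,0],"turn":[0,0,0],"grip":0.2},
  {"linear":[0,0,0],"turn":[0,0,0],"grip":0.2},
], grip_force=12)

```text
time: 2.85
tool_pos: [0.5139, 0.0605, 0.0375]
tool_rot: [3.142, -0.001, 0.001]
contact_force: [-1.7, 0.1, 5.5]
opening: 0.0277
```

Run:
```python
from h import *
o=observe();print(o['tool_pos'],o['contact_force'],o['torque'],o['opening'])
```

```text
[0.51389449 0.06054284 0.03748599] [-1.74333216  0.13253869  5.46130211] [-0.06234931  0.21099828  0.03139252] 0.027714384447123108
```

>>> apply_moves([
  {"linear":[0,0,0],"turn":[0,0,-1.2],"grip":0.2},
  {"linear":[0,0,0],"turn":[0,0,-2.4],"grip":0.2},
  {"linear":[0,0,0],"turn":[0,0,-3.0],"grip":0.2},
  {"linear":[0,0,0],"turn":[0,0,-3.0],"grip":0.2},
])

```text
time: 3.25
tool_pos: [0.5143, 0.0606, 0.0374]
tool_rot: [-3.141, -0.001, -0.314]
contact_force: [-1.5, 0.2, 6.2]
opening: 0.0281
```

Run:
```python
from h import *
o=observe();print(o['tool_pos'],o['tool_rot'],o['contact_force'],o['torque'],o['opening'],o['joint_efforts'][5])
```

```text
[0.51426983 0.06057134 0.03743064] [-3.14125110e+00 -1.27020815e-03 -3.14113582e-01] [-1.505598    0.19980321  6.1715256 ] [-0.00037547 -0.00400926 -0.0698783 ] 0.028060649637270944 0.7366424985229969
```

>>> apply_moves([
  {"linear":[0,0,0],"turn":[0,0,-1.2],"grip":0.2},
  {"linear":[0,0,0],"turn":[0,0,-2.4],"grip":0.2},
  {"linear":[0,0,0],"turn":[0,0,-3.6],"grip":0.2},
  {"linear":[0,0,0],"turn":[0,0,-4.8],"grip":0.2},
  {"linear":[0,0,0],"turn":[0,0,-4.8],"grip":0.2},
])

```text
time: 3.75
tool_pos: [0.5136, 0.0606, 0.0368]
tool_rot: [3.141, 0.0, -0.816]
contact_force: [-0.6, 0.5, 1.5]
opening: 0.0282
```

Run:
```python
from h import *
o=observe();print(o['tool_pos'],o['tool_rot'],o['contact_force'],o['torque'],o['opening'],o['joint_efforts'][5])
```

```text
[0.51363736 0.06063484 0.03684256] [ 3.14137429e+00  2.72632193e-04 -8.15787936e-01] [-0.61856374  0.53609941  1.53283097] [0.03736971 0.13596804 0.04102343] 0.028230012521932604 1.3132276386022568
```

>>> apply_moves([
  {"linear":[0,0,0],"turn":[0,0,-1.2],"grip":0.2},
  {"linear":[0,0,0],"turn":[0,0,-2.4],"grip":0.2},
  {"linear":[0,0,0],"turn":[0,0,-3.6],"grip":0.2},
  {"linear":[0,0,0],"turn":[0,0,-4.8],"grip":0.2},
  {"linear":[0,0,0],"turn":[0,0,-6.0],"grip":0.2},
  {"linear":[0,0,0],"turn":[0,0,-7.2],"grip":0.2},
  {"linear":[0,0,0],"turn":[0,0,-8.2],"grip":0.2},
  {"linear":[0,0,0],"turn":[0,0,-8.2],"grip":0.2},
])

```text
time: 4.55
tool_pos: [0.5159, 0.0596, 0.0375]
tool_rot: [-3.137, -0.001, -1.672]
contact_force: [3.1, -4.0, 1.8]
opening: 0.0277
```

Run:
```python
from h import *
o=observe();print(o['tool_pos'],o['tool_rot'],o['contact_force'],o['torque'],o['opening'],o['joint_efforts'][5])
```

```text
[0.51594851 0.05961999 0.03747981] [-3.13689869e+00 -9.79548975e-04 -1.67249821e+00] [ 3.05060136 -3.99586038  1.80881778] [-0.66942521 -0.60463337  0.14924336] 0.02770347305423708 1.0763312503695488
```

>>> apply_moves([
  {"linear":[0,0,0],"turn":[0,0,0],"grip":0.5},
  {"linear":[0,0,0],"turn":[0,0,0],"grip":0.5},
  {"linear":[0,0,0],"turn":[0,0,0],"grip":0.5},
  {"linear":[0,0,40],"turn":[0,0,0],"grip":0.5},
  {"linear":[0,0,80],"turn":[0,0,0],"grip":0.5},
  {"linear":[-40,0,120],"turn":[0,0,0],"grip":0.5},
  {"linear":[-40,0,120],"turn":[0,0,0],"grip":0.5},
])

```text
time: 5.25
tool_pos: [0.4728, 0.0609, 0.1603]
tool_rot: [-3.138, 0.0, -1.674]
contact_force: [0.4, -0.7, 0.4]
opening: 0.0459
```

Run:
```python
from h import *
o=observe();print(o['tool_pos'],o['tool_rot'],o['torque'])
s=read_camera("scene")
cv2.imwrite("pics/s3.png",cv2.resize(s[120:220,300:440,::-1],None,fx=5.5,fy=5.5,interpolation=2))
```

```text
[0.47283134 0.06086932 0.16030827] [-3.13762375e+00  3.66163877e-04 -1.67353480e+00] [0.0268006  0.06149944 0.00859913]
```

View pics/s3.png

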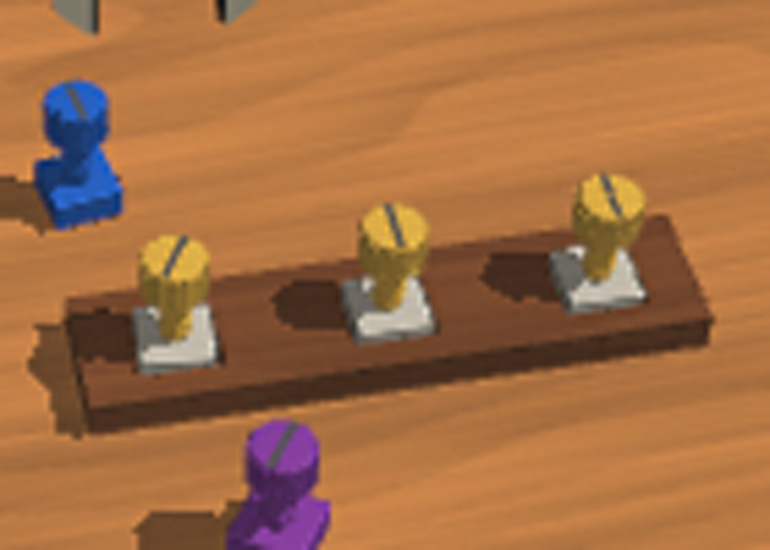

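Run:
```python
from h import *
for a,b in (((330.8,162.6),(332.8,170.5)),((334,163.3),(330.5,170))):
    d=onz("scene",*b,.066)-onz("scene",*a,.066); print(np.degrees(np.arctan2(d[1],d[0])))
```

```text
-2.72512902910962
-33.64905832033903
```

Slot C turned only about 31° while the tool turned 96°, so C binds (about 25° plus nut play) and stays in the rack. B is next.

>>> apply_moves([
  {"linear":[44,89,-20],"turn":[0,0,8],"grip":0.54},
  {"linear":[44,89,-20],"turn":[0,0,8],"grip":0.54},
  {"linear":[44,89,-20],"turn":[0,0,8],"grip":0.54},
  {"linear":[44,89,-20],"turn":[0,0,8],"grip":0.54},
  {"linear":[44,89,-20],"turn":[0,0,8],"grip":0.54},
  {"linear":[44,89,-20],"turn":[0,0,16],"grip":0.54},
  {"linear":[44,89,-20],"turn":[0,0,16],"grip":0.54},
  {"linear":[44,89,-20],"turn":[0,0,16],"grip":0.54},
  {"linear":[44,89,-20],"turn":[0,0,16],"grip":0.54},
  {"linear":[44,89,-20],"turn":[0,0,16],"grip":0.54},
])

```text
time: 6.3
tool_pos: [0.5176, 0.1495, 0.135]
tool_rot: [3.141, 0.002, -0.168]
contact_force: [0.5, 0.9, 1.1]
opening: 0.0497
```

>>> apply_moves([
  {"linear":[0,0,0],"turn":[0,0,1],"grip":0.54},
  {"linear":[0,0,0],"turn":[0,0,1],"grip":0.54},
  {"linear":[0,0,0],"turn":[0,0,1],"grip":0.54},
])

```text
time: 6.6
tool_pos: [0.5176, 0.1495, 0.1357]
tool_rot: [3.141, 0.002, -0.073]
contact_force: [0.3, 0.1, 0.1]
opening: 0.0495
```

>>> apply_moves([
  {"linear":[0,0,-40],"turn":[0,0,0],"grip":0.54},
  {"linear":[0,0,-75],"turn":[0,0,0],"grip":0.54},
  {"linear":[0,0,-98],"turn":[0,0,0],"grip":0.54},
  {"linear":[0,0,-98],"turn":[0,0,0],"grip":0.54},
  {"linear":[0,0,-98],"turn":[0,0,0],"grip":0.2},
  {"linear":[0,0,-98],"turn":[0,0,0],"grip":0.2},
  {"linear":[0,0,-98],"turn":[0,0,0],"grip":0.2},
  {"linear":[0,0,-98],"turn":[0,0,0],"grip":0.2},
  {"linear":[0,0,-98],"turn":[0,0,0],"grip":0.2},
], grip_force=12)

```text
time: 7.5
tool_pos: [0.5184, 0.1496, 0.04]
tool_rot: [-3.141, -0.002, -0.071]
contact_force: [-0.4, 1.0, 6.1]
opening: 0.0278
```

Run:
```python
from h import *
o=observe();print(o['tool_pos'],o['tool_rot'],o['contact_force'],o['torque'],o['opening'],o['joint_efforts'][5])
```

```text
[0.51838441 0.14963694 0.04004275] [-3.14118101e+00 -2.00687299e-03 -7.05695658e-02] [-0.40814995  0.96414222  6.0593214 ] [0.03789302 0.0685884  0.01608611] 0.027825449890814476 0.0005721955858462024
```

>>> apply_moves([
  {"linear":[0,0,0],"turn":[0,0,-1.2],"grip":0.2},
  {"linear":[0,0,0],"turn":[0,0,-2.4],"grip":0.2},
  {"linear":[0,0,0],"turn":[0,0,-3.6],"grip":0.2},
  {"linear":[0,0,0],"turn":[0,0,-4.8],"grip":0.2},
  {"linear":[0,0,0],"turn":[0,0,-6.0],"grip":0.2},
  {"linear":[0,0,0],"turn":[0,0,-7.2],"grip":0.2},
  {"linear":[0,0,0],"turn":[0,0,-8.4],"grip":0.2},
  {"linear":[0,0,0],"turn":[0,0,-8.4],"grip":0.2},
])

```text
time: 8.3
tool_pos: [0.5181, 0.1494, 0.0395]
tool_rot: [-3.141, -0.001, -0.951]
contact_force: [-1.5, -0.5, 4.3]
opening: 0.0282
```

Run:
```python
from h import *
o=observe();print(o['tool_pos'],o['tool_rot'],o['contact_force'],o['torque'],o['opening'],o['joint_efforts'][5])
```

```text
[0.51810126 0.14941807 0.03949233] [-3.14086776e+00 -6.65575672e-04 -9.51268908e-01] [-1.50934976 -0.53689156  4.31024861] [-0.16792598  0.13839481 -0.03816682] 0.028238962271005526 1.3128872215747833
```

>>> apply_moves([
  {"linear":[0,0,0],"turn":[0,0,-1.2],"grip":0.2},
  {"linear":[0,0,0],"turn":[0,0,-2.4],"grip":0.2},
  {"linear":[0,0,0],"turn":[0,0,-3.6],"grip":0.2},
  {"linear":[0,0,0],"turn":[0,0,-4.8],"grip":0.2},
  {"linear":[0,0,0],"turn":[0,0,-6.0],"grip":0.2},
  {"linear":[0,0,0],"turn":[0,0,-7.2],"grip":0.2},
  {"linear":[0,0,0],"turn":[0,0,-7.6],"grip":0.2},
  {"linear":[0,0,0],"turn":[0,0,-7.6],"grip":0.2},
])

```text
time: 9.1
tool_pos: [0.5174, 0.1491, 0.039]
tool_rot: [3.141, -0.001, -1.743]
contact_force: [-1.9, -2.4, 3.3]
opening: 0.0276
```

Run:
```python
from h import *
o=observe();print(o['tool_pos'],o['tool_rot'],o['contact_force'],o['torque'],o['opening'],o['joint_efforts'][5])
s=read_camera("scene")
cv2.imwrite("pics/s4.png",cv2.resize(s[120:220,300:440,::-1],None,fx=5.5,fy=5.5,interpolation=2))
```

```text
[0.51735573 0.14906284 0.03904573] [ 3.14078543e+00 -9.68599304e-04 -1.74300545e+00] [-1.93310691 -2.35936692  3.29852289] [-0.59774695  0.48189677  0.02076354] 0.02758124927704096 0.50139170140028
```

View pics/s4.png

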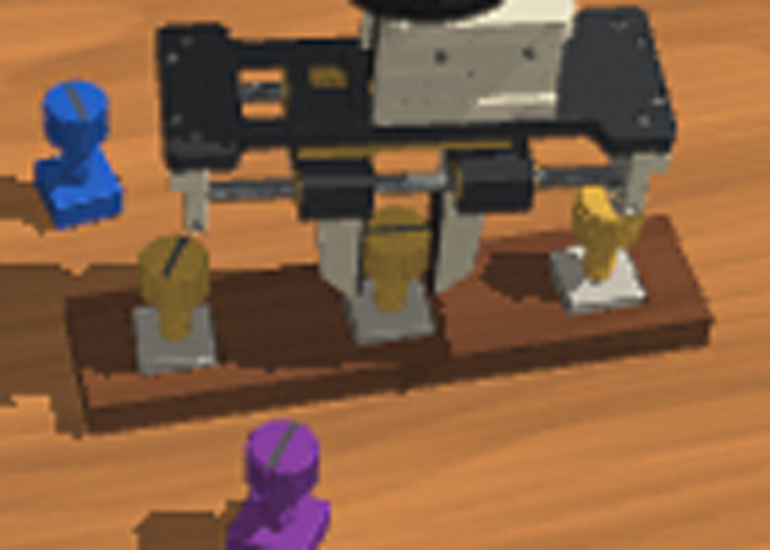

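Slot B now runs across (crop (365-425, 228)), turned about 90° with almost no moment, so B is free. I lift it.

>>> apply_moves([
  {"linear":[0,0,0],"turn":[0,0,0],"grip":0.2},
  {"linear":[0,0,0],"turn":[0,0,0],"grip":0.2},
  {"linear":[0,0,10],"turn":[0,0,0],"grip":0.2},
  {"linear":[0,0,25],"turn":[0,0,0],"grip":0.2},
  {"linear":[0,0,45],"turn":[0,0,0],"grip":0.2},
  {"linear":[0,0,70],"turn":[0,0,0],"grip":0.2},
  {"linear":[0,0,95],"turn":[0,0,0],"grip":0.2},
  {"linear":[0,0,95],"turn":[0,0,0],"grip":0.2},
], grip_force=20)

```text
time: 9.95
tool_pos: [0.5204, 0.1504, 0.1376]
tool_rot: [-3.134, 0.003, -1.745]
contact_force: [0.9, 0.4, -0.7]
opening: 0.0274
```

Run:
```python
from h import *
o=observe();print(o['tool_pos'],o['tool_rot'],o['contact_force'],o['torque'],o['opening'],o['joint_efforts'][5])
s=read_camera("scene")
cv2.imwrite("pics/s5.png",cv2.resize(s[80:220,270:440,::-1],None,fx=4,fy=4,interpolation=2))
```

```text
[0.52040669 0.15035506 0.13763994] [-3.13383256  0.00318886 -1.7450217 ] [ 0.91078968  0.36736986 -0.66364673] [ 0.04268444 -0.00900945 -0.0205213 ] 0.02741139226236952 0.0034007688373094425
```

View pics/s5.png

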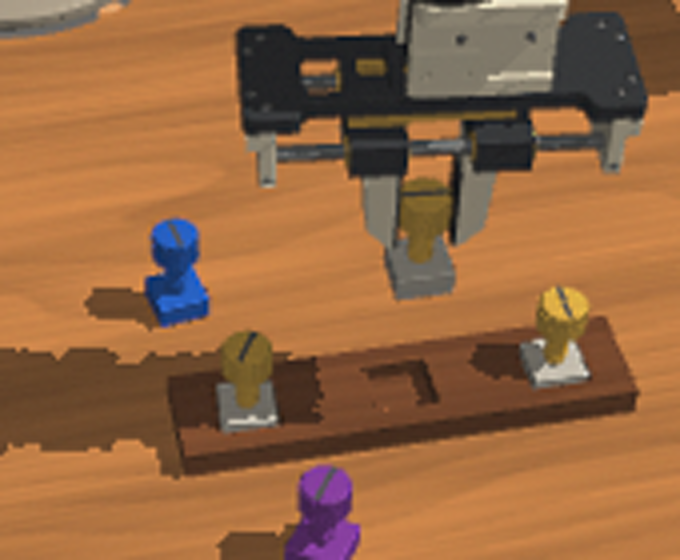

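B is out of its pocket and hangs upright. I carry it to the far half of the tray.

>>> apply_moves([
  {"linear":[2,-20,0],"turn":[0,0,0],"grip":0.2},
  {"linear":[4,-60,0],"turn":[0,0,0],"grip":0.2},
  {"linear":[7,-100,0],"turn":[0,0,0],"grip":0.2},
  {"linear":[10,-145,0],"turn":[0,0,0],"grip":0.2},
  {"linear":[13,-190,0],"turn":[0,0,0],"grip":0.2},
  {"linear":[16,-235,0],"turn":[0,0,0],"grip":0.2},
  {"linear":[19,-280,0],"turn":[0,0,0],"grip":0.2},
  {"linear":[22,-325,0],"turn":[0,0,0],"grip":0.2},
  {"linear":[25,-370,0],"turn":[0,0,0],"grip":0.2},
  {"linear":[28,-410,0],"turn":[0,0,0],"grip":0.2},
])

```text
time: 11.0
tool_pos: [0.5452, -0.2624, 0.1322]
tool_rot: [3.14, 0.001, -1.746]
contact_force: [-0.0, 0.0, -1.0]
opening: 0.0274
```

>>> apply_moves([
  {"linear":[2,-30,0],"turn":[0,0,0],"grip":0.2},
  {"linear":[3,-44,0],"turn":[0,0,0],"grip":0.2},
  {"linear":[3,-44,0],"turn":[0,0,0],"grip":0.2},
  {"linear":[3,-44,0],"turn":[0,0,0],"grip":0.2},
])

```text
time: 11.4
tool_pos: [0.5485, -0.303, 0.133]
tool_rot: [3.14, 0.002, -1.746]
contact_force: [0.4, 0.7, -1.4]
opening: 0.0275
```

Run:
```python
from h import *
o=observe();print(o['tool_pos'],o['tool_rot'],o['contact_force'],o['opening'])
s=read_camera("scene")
cv2.imwrite("pics/s6.png",cv2.resize(s[100:280,80:280,::-1],None,fx=3,fy=3,interpolation=2))
```

```text
[ 0.54853238 -0.30300765  0.13297225] [ 3.13990699e+00  1.52036946e-03 -1.74554254e+00] [ 0.40959703  0.74303501 -1.41587929] 0.027523526026732626
```

View pics/s6.png

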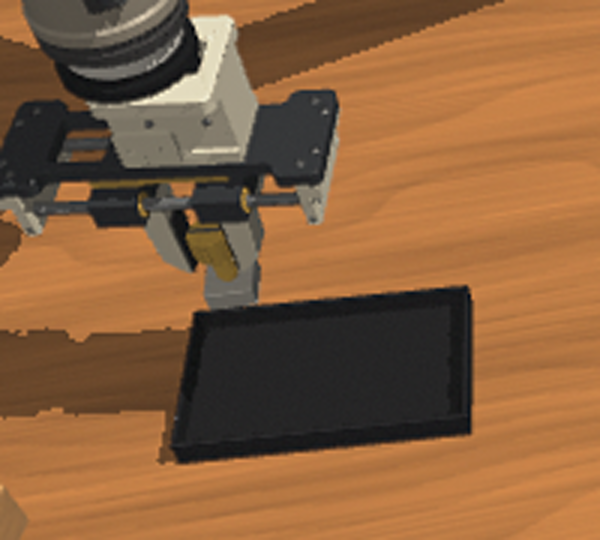

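Run:
```python
from h import *
p=camera_params("scene");K=np.array(p["camera_matrix"]);T=np.array(p["world_to_cam"])
for z in (.102,.118,.142,.162):
    c=T[:3,:3]@[.5485,-.303,z]+T[:3,3];q=K@[c[0],-c[1],-c[2]];q=q[:2]/q[2]
    print(z,((q-[80,100])*3).round())
s=read_camera("scene")
cv2.imwrite("pics/s7.png",cv2.resize(s[150:230,120:190,::-1],None,fx=7,fy=7,interpolation=2))
```

```text
0.102 [232. 288.]
0.118 [225. 272.]
0.142 [214. 247.]
0.162 [205. 226.]
```

View pics/s7.png

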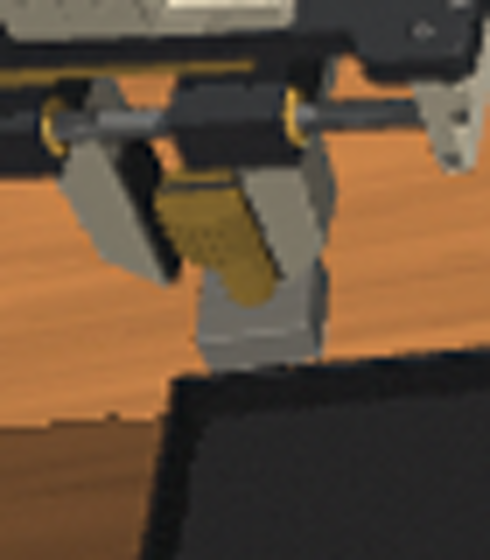

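The lean matches the projected vertical, so the set is upright. I lower it.

>>> apply_moves([
  {"linear":[3,-1,-25],"turn":[0,0,0],"grip":0.2},
  {"linear":[3,-1,-50],"turn":[0,0,0],"grip":0.2},
  {"linear":[3,-1,-70],"turn":[0,0,0],"grip":0.2},
  {"linear":[3,-1,-85],"turn":[0,0,0],"grip":0.2},
  {"linear":[3,-1,-91],"turn":[0,0,0],"grip":0.2},
  {"linear":[3,-1,-91],"turn":[0,0,0],"grip":0.2},
])

```text
time: 12.1
tool_pos: [0.5517, -0.3042, 0.0425]
tool_rot: [3.14, 0.001, -1.745]
contact_force: [-0.1, 0.1, -0.8]
opening: 0.0272
```

>>> apply_moves([
  {"linear":[0,0,-2],"turn":[0,0,0],"grip":0.2},
  {"linear":[0,0,-4],"turn":[0,0,0],"grip":0.2},
  {"linear":[0,0,-4],"turn":[0,0,0],"grip":0.2},
])

```text
time: 12.4
tool_pos: [0.552, -0.3055, 0.0394]
tool_rot: [-3.141, -0.0, -1.746]
contact_force: [-0.2, -0.7, -1.5]
opening: 0.0275
```

>>> apply_moves([
  {"linear":[0,0,-1],"turn":[0,0,0],"grip":0.2},
  {"linear":[0,0,-2],"turn":[0,0,0],"grip":0.2},
  {"linear":[0,0,-2],"turn":[0,0,0],"grip":0.2},
])

```text
time: 12.7
tool_pos: [0.5519, -0.3056, 0.0372]
tool_rot: [-3.141, -0.0, -1.746]
contact_force: [-0.2, 0.2, -0.7]
opening: 0.0273
```

>>> apply_moves([
  {"linear":[0,0,-1],"turn":[0,0,0],"grip":0.2},
  {"linear":[0,0,-2],"turn":[0,0,0],"grip":0.2},
  {"linear":[0,0,-2],"turn":[0,0,0],"grip":0.2},
])

```text
time: 13.0
tool_pos: [0.5522, -0.3057, 0.0369]
tool_rot: [-3.14, -0.001, -1.746]
contact_force: [-3.2, 2.2, 11.6]
opening: 0.0272
```

Contact (11.6 N). I ease up 1.5 mm, release slowly and rise.

>>> apply_moves([
  {"linear":[0,0,1.5],"turn":[0,0,0],"grip":0.2},
  {"linear":[0,0,1.5],"turn":[0,0,0],"grip":0.45},
  {"linear":[0,0,1.5],"turn":[0,0,0],"grip":0.5},
  {"linear":[0,0,1.5],"turn":[0,0,0],"grip":0.5},
  {"linear":[0,0,1.5],"turn":[0,0,0],"grip":0.5},
  {"linear":[0,0,30],"turn":[0,0,0],"grip":0.5},
  {"linear":[0,0,70],"turn":[0,0,0],"grip":0.5},
  {"linear":[0,0,120],"turn":[0,0,0],"grip":0.5},
  {"linear":[0,0,120],"turn":[0,0,0],"grip":0.5},
])

```text
time: 13.9
tool_pos: [0.555, -0.3078, 0.1626]
tool_rot: [-3.129, -0.006, -1.746]
contact_force: [1.1, -0.7, 1.2]
opening: 0.046
```

Run:
```python
from h import *
o=observe();print(o['tool_pos'],o['tool_rot'],o['contact_force'],o['opening'])
s=read_camera("scene")
cv2.imwrite("pics/s8.png",cv2.resize(s[100:280,80:280,::-1],None,fx=3,fy=3,interpolation=2))
```

```text
[ 0.55502583 -0.30775399  0.16263898] [-3.12917864 -0.00607229 -1.74597919] [ 1.05878266 -0.69415538  1.18014233] 0.04599177756468398
```

View pics/s8.png

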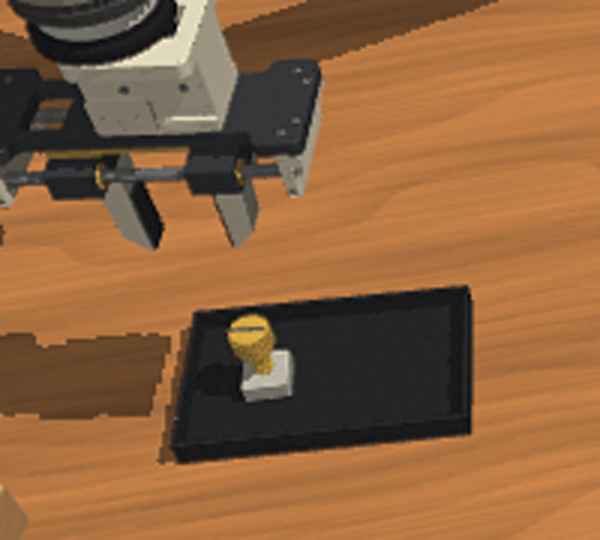

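B stands upright in the tray (crop (265,370)). I now go to A.

>>> apply_moves([
  {"linear":[-3,30,0],"turn":[0,0,16],"grip":0.54},
  {"linear":[-34,520,-15],"turn":[0,0,16],"grip":0.54},
  {"linear":[-34,520,-15],"turn":[0,0,16],"grip":0.54},
  {"linear":[-34,520,-15],"turn":[0,0,16],"grip":0.54},
  {"linear":[-34,520,-15],"turn":[0,0,16],"grip":0.54},
  {"linear":[-34,520,-15],"turn":[0,0,16],"grip":0.54},
  {"linear":[-34,520,-15],"turn":[0,0,16],"grip":0.54},
  {"linear":[-34,520,-15],"turn":[0,0,16],"grip":0.54},
  {"linear":[-34,520,-15],"turn":[0,0,16],"grip":0.54},
  {"linear":[-34,520,-15],"turn":[0,0,16],"grip":0.54},
])

```text
time: 14.95
tool_pos: [0.5192, 0.1752, 0.1398]
tool_rot: [3.141, 0.002, -0.24]
contact_force: [0.1, -0.8, 1.6]
opening: 0.0493
```

>>> apply_moves([
  {"linear":[0,40,0],"turn":[0,0,0],"grip":0.54},
  {"linear":[0,60,0],"turn":[0,0,0],"grip":0.54},
  {"linear":[0,60,0],"turn":[0,0,0],"grip":0.54},
  {"linear":[0,60,0],"turn":[0,0,0],"grip":0.54},
  {"linear":[0,60,0],"turn":[0,0,0],"grip":0.54},
])

```text
time: 15.45
tool_pos: [0.5202, 0.2321, 0.1406]
tool_rot: [3.141, 0.001, -0.247]
contact_force: [0.2, -0.3, 0.2]
opening: 0.0493
```

>>> apply_moves([
  {"linear":[1,7,0],"turn":[0,0,1],"grip":0.54},
  {"linear":[1,7,-30],"turn":[0,0,2],"grip":0.54},
  {"linear":[1,7,-60],"turn":[0,0,2],"grip":0.54},
  {"linear":[1,7,-85],"turn":[0,0,2],"grip":0.54},
  {"linear":[1,7,-103],"turn":[0,0,2],"grip":0.54},
  {"linear":[1,7,-103],"turn":[0,0,2],"grip":0.54},
])

```text
time: 16.05
tool_pos: [0.5199, 0.2384, 0.0357]
tool_rot: [3.14, 0.005, -0.039]
contact_force: [0.3, 0.2, -0.0]
opening: 0.0495
```

>>> apply_moves([
  {"linear":[0,0,0],"turn":[0,0,0],"grip":0.2},
  {"linear":[0,0,0],"turn":[0,0,0],"grip":0.2},
  {"linear":[0,0,0],"turn":[0,0,0],"grip":0.2},
  {"linear":[0,0,0],"turn":[0,0,0],"grip":0.2},
  {"linear":[0,0,0],"turn":[0,0,0],"grip":0.2},
], grip_force=12)

```text
time: 16.55
tool_pos: [0.5218, 0.2406, 0.0391]
tool_rot: [-3.141, -0.002, -0.036]
contact_force: [-1.2, -0.6, 5.9]
opening: 0.0283
```

Gripped; now turn.

>>> apply_moves([
  {"linear":[0,0,0],"turn":[0,0,-1.2],"grip":0.2},
  {"linear":[0,0,0],"turn":[0,0,-2.4],"grip":0.2},
  {"linear":[0,0,0],"turn":[0,0,-3.6],"grip":0.2},
  {"linear":[0,0,0],"turn":[0,0,-4.8],"grip":0.2},
  {"linear":[0,0,0],"turn":[0,0,-6.0],"grip":0.2},
  {"linear":[0,0,0],"turn":[0,0,-7.2],"grip":0.2},
  {"linear":[0,0,0],"turn":[0,0,-8.4],"grip":0.2},
  {"linear":[0,0,0],"turn":[0,0,-8.4],"grip":0.2},
])

```text
time: 17.35
tool_pos: [0.5218, 0.2403, 0.0387]
tool_rot: [-3.141, -0.001, -0.917]
contact_force: [-0.3, -0.7, 3.9]
opening: 0.0275
```

Run:
```python
from h import *
o=observe();print(o['tool_pos'],o['tool_rot'],o['contact_force'],o['torque'],o['opening'],o['joint_efforts'][5])
```

```text
[0.52178937 0.24030025 0.03865761] [-3.14085913e+00 -8.16733836e-04 -9.17048720e-01] [-0.32981585 -0.69725392  3.85676322] [-0.3302272  -0.01363271 -0.0072814 ] 0.027488405493373797 1.3149221241474152
```

>>> apply_moves([
  {"linear":[0,0,0],"turn":[0,0,-1.2],"grip":0.2},
  {"linear":[0,0,0],"turn":[0,0,-2.4],"grip":0.2},
  {"linear":[0,0,0],"turn":[0,0,-3.6],"grip":0.2},
  {"linear":[0,0,0],"turn":[0,0,-4.8],"grip":0.2},
  {"linear":[0,0,0],"turn":[0,0,-6.0],"grip":0.2},
  {"linear":[0,0,0],"turn":[0,0,-7.2],"grip":0.2},
  {"linear":[0,0,0],"turn":[0,0,-7.6],"grip":0.2},
  {"linear":[0,0,0],"turn":[0,0,-7.6],"grip":0.2},
])

```text
time: 18.15
tool_pos: [0.5212, 0.2395, 0.0385]
tool_rot: [3.141, -0.002, -1.709]
contact_force: [-2.4, -5.1, 4.9]
opening: 0.0277
```

Run:
```python
from h import *
o=observe();print(o['tool_pos'],o['tool_rot'],o['contact_force'],o['torque'],o['opening'],o['joint_efforts'][5])
s=read_camera("scene")
cv2.imwrite("pics/s9.png",cv2.resize(s[120:220,310:450,::-1],None,fx=5.5,fy=5.5,interpolation=2))
```

```text
[0.5212321  0.23951653 0.03846374] [ 3.14127328e+00 -1.59713216e-03 -1.70912628e+00] [-2.44879312 -5.11121027  4.93074756] [-1.05028584  0.31241486  0.04582239] 0.027676695739510544 0.4409203492105007
```

View pics/s9.png

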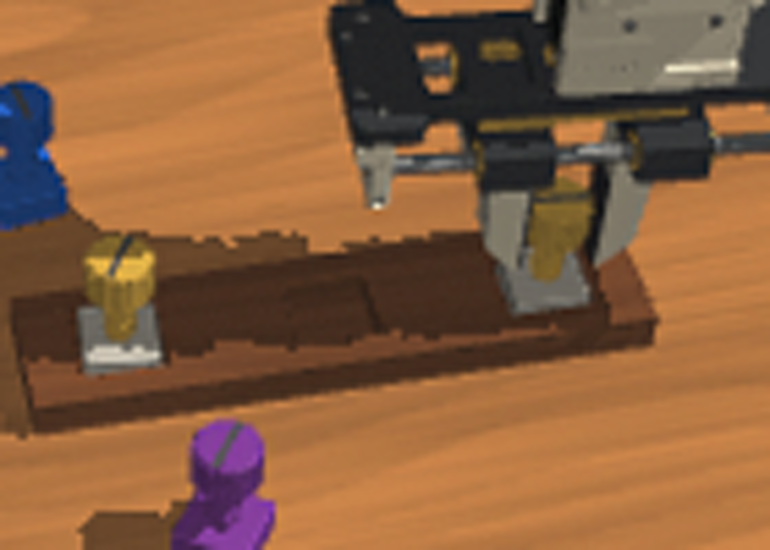

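Slot A also runs across (crop (535-585, 197)), so it turned about 90° and A is free. C still stands in its pocket. I lift A.

>>> apply_moves([
  {"linear":[0,0,0],"turn":[0,0,0],"grip":0.2},
  {"linear":[0,0,0],"turn":[0,0,0],"grip":0.2},
  {"linear":[0,0,10],"turn":[0,0,0],"grip":0.2},
  {"linear":[0,0,25],"turn":[0,0,0],"grip":0.2},
  {"linear":[0,0,45],"turn":[0,0,0],"grip":0.2},
  {"linear":[0,0,70],"turn":[0,0,0],"grip":0.2},
  {"linear":[0,0,100],"turn":[0,0,0],"grip":0.2},
  {"linear":[0,0,100],"turn":[0,0,0],"grip":0.2},
], grip_force=20)

```text
time: 19.0
tool_pos: [0.5238, 0.2417, 0.1428]
tool_rot: [-3.134, 0.004, -1.71]
contact_force: [0.8, 0.0, -0.5]
opening: 0.0274
```

>>> apply_moves([
  {"linear":[2,-20,0],"turn":[0,0,0],"grip":0.2},
  {"linear":[4,-60,0],"turn":[0,0,0],"grip":0.2},
  {"linear":[7,-100,0],"turn":[0,0,0],"grip":0.2},
  {"linear":[10,-145,0],"turn":[0,0,0],"grip":0.2},
  {"linear":[13,-190,0],"turn":[0,0,0],"grip":0.2},
  {"linear":[16,-235,0],"turn":[0,0,0],"grip":0.2},
  {"linear":[19,-280,0],"turn":[0,0,0],"grip":0.2},
  {"linear":[22,-325,0],"turn":[0,0,0],"grip":0.2},
  {"linear":[25,-370,0],"turn":[0,0,0],"grip":0.2},
  {"linear":[28,-410,0],"turn":[0,0,0],"grip":0.2},
])

```text
time: 20.0
tool_pos: [0.549, -0.1714, 0.1374]
tool_rot: [3.141, 0.001, -1.711]
contact_force: [0.9, 0.3, -1.4]
opening: 0.0272
```

Run:
```python
from h import *
o=observe();print(o['tool_pos'],o['tool_rot'],o['contact_force'],o['opening'])
s=read_camera("scene")
cv2.imwrite("pics/s10.png",s[60:300,100:460,::-1].repeat(2,0).repeat(2,1))
```

```text
[ 0.54902248 -0.17138279  0.1373982 ] [ 3.14085349e+00  6.00932353e-04 -1.71082265e+00] [ 0.86388732  0.34776966 -1.44939881] 0.027185507551774343
```

View pics/s10.png

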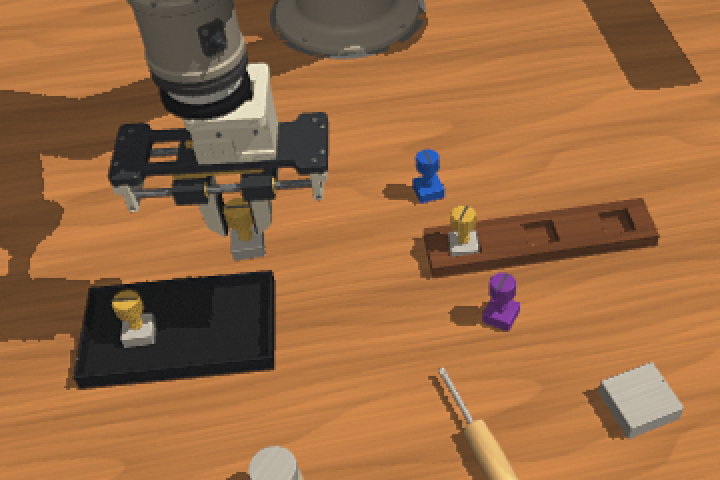

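>>> apply_moves([
  {"linear":[5,-25,0],"turn":[0,0,0],"grip":0.2},
  {"linear":[9,-43,0],"turn":[0,0,0],"grip":0.2},
  {"linear":[9,-43,0],"turn":[0,0,0],"grip":0.2},
  {"linear":[9,-43,-25],"turn":[0,0,0],"grip":0.2},
  {"linear":[9,-43,-50],"turn":[0,0,0],"grip":0.2},
  {"linear":[9,-43,-70],"turn":[0,0,0],"grip":0.2},
  {"linear":[9,-43,-85],"turn":[0,0,0],"grip":0.2},
  {"linear":[9,-43,-94],"turn":[0,0,0],"grip":0.2},
  {"linear":[9,-43,-94],"turn":[0,0,0],"grip":0.2},
])

```text
time: 20.95
tool_pos: [0.5575, -0.2112, 0.0427]
tool_rot: [3.139, 0.001, -1.711]
contact_force: [-0.3, 0.4, -1.7]
opening: 0.0275
```

>>> apply_moves([
  {"linear":[0,0,-2],"turn":[0,0,0],"grip":0.2},
  {"linear":[0,0,-4],"turn":[0,0,0],"grip":0.2},
  {"linear":[0,0,-5],"turn":[0,0,0],"grip":0.2},
  {"linear":[0,0,-5],"turn":[0,0,0],"grip":0.2},
])

```text
time: 21.35
tool_pos: [0.5585, -0.2126, 0.0395]
tool_rot: [-3.141, -0.0, -1.712]
contact_force: [0.0, -0.6, -2.0]
opening: 0.0272
```

>>> apply_moves([
  {"linear":[0,0,-1],"turn":[0,0,0],"grip":0.2},
  {"linear":[0,0,-1.5],"turn":[0,0,0],"grip":0.2},
  {"linear":[0,0,-1.5],"turn":[0,0,0],"grip":0.2},
])

```text
time: 21.65
tool_pos: [0.5584, -0.2126, 0.0377]
tool_rot: [3.142, -0.0, -1.712]
contact_force: [-0.1, 0.2, -1.1]
opening: 0.0274
```

>>> apply_moves([
  {"linear":[0,0,-1],"turn":[0,0,0],"grip":0.2},
  {"linear":[0,0,-1.5],"turn":[0,0,0],"grip":0.2},
  {"linear":[0,0,-1.5],"turn":[0,0,0],"grip":0.2},
])

```text
time: 21.95
tool_pos: [0.5585, -0.2127, 0.0366]
tool_rot: [-3.141, -0.0, -1.712]
contact_force: [-1.2, 0.6, 2.8]
opening: 0.0274
```

Light contact at the expected height. I release, then retreat up and back.

>>> apply_moves([
  {"linear":[0,0,0],"turn":[0,0,0],"grip":0.45},
  {"linear":[0,0,0],"turn":[0,0,0],"grip":0.5},
  {"linear":[0,0,0],"turn":[0,0,0],"grip":0.5},
  {"linear":[0,0,0],"turn":[0,0,0],"grip":0.5},
  {"linear":[0,0,30],"turn":[0,0,0],"grip":0.5},
  {"linear":[0,0,70],"turn":[0,0,0],"grip":0.5},
  {"linear":[0,0,120],"turn":[0,0,0],"grip":0.5},
  {"linear":[-50,0,170],"turn":[0,0,0],"grip":0.5},
  {"linear":[-100,0,180],"turn":[0,0,0],"grip":0.5},
  {"linear":[-130,0,180],"turn":[0,0,0],"grip":0.5},
])

```text
time: 22.95
tool_pos: [0.428, -0.213, 0.2183]
tool_rot: [-3.138, -0.002, -1.711]
contact_force: [-0.1, -0.1, 0.1]
opening: 0.0458
```

Run:
```python
from h import *
o=observe();print(o['tool_pos'],o['qvel'].round(3),o['contact_force'],o['time'])
s=read_camera("scene");cv2.imwrite("pics/s11.png",s[:,:,::-1])
t=read_camera("top");cv2.imwrite("pics/t11.png",t[:,:,::-1])
```

```text
[ 0.42795    -0.21295837  0.21831471] [-0.56  -0.836  1.065 -0.004 -0.198 -0.547] [-0.13411342 -0.14605125  0.10529468] 22.95
```

View pics/s11.png

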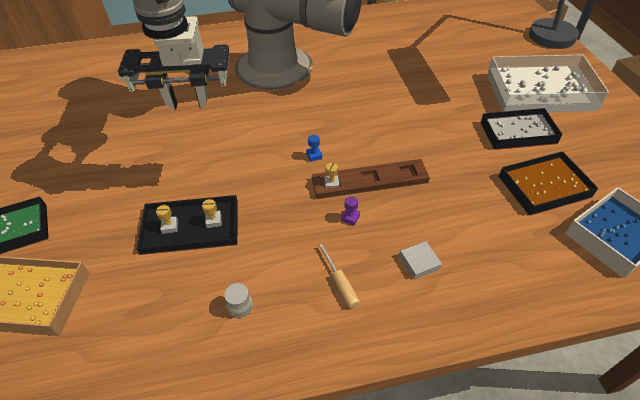

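View pics/t11.png

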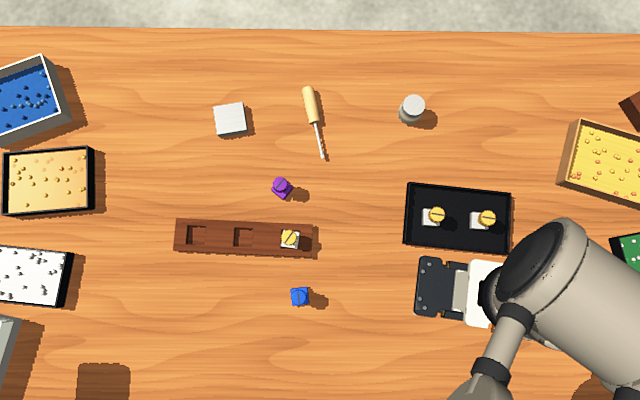

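Both free sets stand upright in the tray (top pixels (434,216) and (484,219)). C is still in its pocket (290,238), and the bystanders are where they were. I let the arm settle, then hand in.

>>> apply_moves([
  {"linear":[0,0,0],"turn":[0,0,0],"grip":0.5},
  {"linear":[0,0,0],"turn":[0,0,0],"grip":0.5},
  {"linear":[0,0,0],"turn":[0,0,0],"grip":0.5},
  {"linear":[0,0,0],"turn":[0,0,0],"grip":0.5},
])

```text
time: 23.45
tool_pos: [0.4291, -0.2126, 0.2157]
tool_rot: [3.141, 0.0, -1.711]
contact_force: [0.9, -0.8, 0.1]
opening: 0.0456
```

Run:
```python
from h import *
a=cv2.imread("pics/top0.png")[:,:,::-1].astype(int); b=read_camera("top").astype(int)
for n,(x,y,w,h) in dict(jar=(395,90,40,40),block=(210,98,40,42),driver=(298,82,32,80),purple=(268,172,45,32)).items():
    print(n,np.abs(a-b)[y:y+h,x:x+w].max())
o=observe();print(o['qvel'].round(3),o['time'])
print(hand_in())
```

```text
jar 10
block 10
driver 10
purple 10
[-0.002 -0.006  0.004  0.001  0.    -0.   ] 23.5
the job is handed in; nothing more can be done
None
```

I tried all three screws with a 96° clockwise turn at 12 N grip. Two turned freely and now stand upright, nut and all, in the black keep tray. The third binds and is still in its place in the rack. The job was handed in at 23.5 s.

I call them A, B and C by rack place, running from +y to -y; these may not match your set_a, set_b and set_c.

- **C binds:** it is the set at about (0.514, 0.060). Its slot turned only about 31° before the fingers slipped round the head.
- **A and B are free:** their slots went round with the tool, about 90°, judged by eye from the pictures.

- **Last checks:** in the final pictures both sets stand upright in the tray and C is in its pocket. The jar, block, screwdriver and purple piece are unchanged against the first picture, and the blue piece looks unmoved by eye. The arm was still and clear of everything.
- **What disagreed:** the wrist moment was too noisy to tell a binding screw from a free one, so I judged by the slots. B was set down with an 11.6 N touch, which was eased off before I released it.

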